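# Take the clean press punch out of the blow-off cabinet

### The job

Free the blow-off cabinet's shutter: pull out the spring plunger on the sloping front, give it a quarter turn so that it rests in its notch and stays out by itself, then slide the shutter fully aside. Reach down through the round port, lift the clean press punch off its pedestal, bring it out without knocking it against the cabinet and set it down (not dropped) upright in the tool tray. Leave the plunger out, the shutter open and the bowl, mould and brush where they are.

Things in the scene. Friction and masses are not known exactly. Their poses are not given: they have to be found in the camera images.
- cab: Blow-off cabinet: white sheet-metal box, 420 mm wide (y), 330 mm deep, 115 mm high in front, 246 mm at the back; origin under its middle, x away from the robot, y left. Its front slopes back 25 degrees above level as a 6 mm clear panel with a round port. Fixed, but elsewhere in each run (yaw up to 0.18 rad).
- port (a point): Centre of the 180 mm round port, on the panel's outer face, 185 mm above the bench, 100 mm right (-y) of the cabinet's middle. Its axes are the panel's: x up the slope (25 degrees above level, away from the robot), y level to the left, z straight out of the panel. The panel spans x -165 to 145 mm, y -110 to 310 mm from here. A clear sliding shutter covers the port at the start.
- pin_grip (a point): Centre of the plunger's black T-grip: a flat-sided bar 64 mm long (its y, level at the start), 16 mm thick (its x), 20 mm high; its z is the panel's outward normal. When in, it is 110 mm down the slope from the port's centre and 64 mm out from the panel's face. Below it are a 9 mm stem and a 34 mm square steel sleeve, whose top is 36 mm out from the panel's face.
- pin (a joint): How far the spring plunger is pulled straight out of the panel, m: 0 in (locks the shutter), stop at 0.024. A spring draws it in: 6 N at 0, 12 N at 0.024. Its cross pin lies in a deep slot of the sleeve and clears the rim beyond 0.018; given a quarter turn there and let go, it sinks into the shallow rest notch and stays at 0.013, and the shutter is free.
- tgrip (a joint): Turn of the T-grip about the outward normal, rad, anticlockwise positive: 0 locked, +1.57 or -1.57 (either way will do) over the rest notch, which catches it within about 0.15; stops at +-1.75. It turns easily, but only while pulled out beyond 0.018. Parked, the bar lies up and down the slope.
- gate_handle (a point): Middle of the steel bar of the shutter's bow handle: 12 mm thick, 100 mm long, running up and down the slope (x), its centre line 45 mm out from the panel's face and 39 mm above the shutter, with a leg at each end. Axes as the panel's. Shut, it is 30 mm up the slope from the port's centre. The shutter is a clear plate 200 mm wide, 5 mm thick.
- gate (a joint): How far the shutter has slid to the left (the panel's +y), m: 0 shut, 0.20 at its stop, fully open. It takes about 3 N to slide and stays where it is left; with the plunger in it does not move.
- punch_shank (a point): Press punch, 94 mm high, about 0.45 kg: white plastic and aluminium foot 94 x 64 mm (x, y), 36 mm high, plain round steel shank 34 mm across and 50 mm long above it, 42 mm collar 8 mm thick on top. The point is the shank's middle, 62 mm above the underside; z is up. It stands on the pedestal, at any yaw, its underside 72 mm above the bench, and can be lifted straight up through the open port.
- pedestal: Round steel pedestal on the cabinet's floor below the port (up to 12 mm off its centre in x and y), 58 mm high with a plate 84 mm across; origin at the centre of its underside, 14 mm above the bench. Fixed.
- tray_floor (a point): Middle of the floor of the steel tool tray on the bench, right of the cabinet: 240 x 170 mm (x, y), with a thin rim 16 mm high. The point lies on its black mat, 5 mm above the bench, where the punch is to stand. Fixed.
- bowl: Bystander: steel mixing bowl, 170 mm across and 70 mm high, on the bench left of the cabinet; origin under its centre.
- mould: Bystander: aluminium mould block with a white plastic insert, 140 x 100 x 77 mm, on the bench left of the cabinet; origin under its centre.
- brush: Bystander: hand brush, 180 mm long, lying on the bench right of the cabinet, beyond the tray.

How it is judged:
By the outcome, as a careful person would: the job done as asked, in the order asked, and still so for the second after the job is handed in, with the robot touching nothing.
It also fails if it takes over 67 s, if anything falls off the work surface, if the arm or the gripper's body presses on something with over 40 N, if the wrist force passes 120 N, or if a joint passes its speed limit or range.

### The arm

A 6-joint arm with a two-finger parallel gripper is mounted at the origin on the work surface. World frame = base frame: x ahead of the robot, y to its left, z up, the work surface at z = 0. Lengths are in m, angles in rad, forces in N, time in s.
With the tool pointing down it reaches from about 0.35 to 0.875 m from the base axis. Payload 4.2 kg.
Tool frame: the origin (TCP) lies at the very end of the fingers, on their centre line; the grasp point (between the pads) lies 19 mm behind it; z points along the fingers, y is the line along which they close (so a half turn about z gives the same grasp; the last joint's range is limited). The gripper opens to 85 mm and grips with 20 to 120 N. Pads are 22 mm wide; open, the fingers measure 114 mm over their backs; the gripper's body (76 mm by 85 mm) begins 54 mm behind the grasp point. The pads swing forward as they close: fully open they stand 13 mm farther back than shut.
Start: joints at [1.381, 0.385, 0.008, 0, -1.194, -0.259], TCP at [0.271, 0.563, 0.231] pointing down, gripper open.
Joint ranges: [-3.14, 3.14], [-1.21, 2.06], [-1.07, 1.41], [-3.16, 2.05], [-2.99, -0.16], [-3.1, 3.1]. Speed limits (rad/s): [2.79, 2.79, 3.14, 3.14, 3.14, 3.14].

### API

Orientations are given as a unit quaternion [x, y, z, w].
In Python, from rig import ctrl gives the robot as it stands.
- The arm moves only by the tool move_arm, never from a script. Its argument "deltas" is a list that holds one entry, the list of rows, each a list of 4 numbers: the shift along the world's x, y, z in cm, then the turn about the world's z in rad. A call has 1 to 12 rows; each row shifts and turns the commanded pose from where the row before left it; what a row does not reach is not made up. A row lasts 1/8 s, in which the tool goes at most 62.5 mm and 10.7 degrees, less where a joint would pass 70% of its speed; a pose out of reach is approached as far as the arm can. A call is refused whole if a number of a shift passes 6.25 or a number of a turn 0.188, either way. A call with a gripper value outside its range is refused whole. "jaw" is the finger opening in cm, from 0 to 8.54, set as the call begins (left out, the last holds). The fingers move at their own pace and stop on an object; the grip force is fixed at half the most. Time passes only in rows, so rows that do not move let the fingers close. It gives the time, the measured TCP pose, the force, the opening and the grip force at its end, in the units of the state.
- ctrl.get_obs(): the state, without advancing time (a new reading comes with each control period).
- ctrl.grab_frame(name): name is "side" or "top" or "wrist"; returns the picture (400x640x3 uint8, red, green, blue); there is no depth.
- ctrl.get_calibration(name): a dict with "fx", "fy", "cx", "cy" (pixels), "extrinsics" (4x4, takes a point from camera to world coordinates). Camera axes: x right, y down, z forward; pixel columns grow to the right and rows downward; lengths in m; the calibration is good to about 2 mm. A picture is of the moment at which its call begins: read the wrist's pose just before it. get_calibration takes no time and is no camera call; for the wrist camera it gives the pose at the moment of the call.
- ctrl.close_job(): hands the job in; it is judged then, once.
Trained networks look in the newest picture that a camera, given by its name, has taken for a name from the list of things; names that differ only in an ending like _2 or _b are one class to them, and where a whole thing is asked for, a point or a joint stands for the part that bears it (a point fixed in the world has none). Each returns a list of dicts, best first, with "score" (0 to 1); they miss things now and then, are a little off and sometimes report something else, mostly with a low value. They report only what shows in the picture. A call takes as long as a camera call.
- ctrl.recognise(camera, name): "rect" ([left, top, right, bottom] in pixels, round what is visible of it).
The state is a dict: "clock": time; "qpos": joint angles; "joint_vel": joint speeds; "tau": joint torques, N m; "ee_pos": TCP position; "orientation": TCP orientation; "contact_force": force on the tool from outside, world axes, zero at the start; "ft_torque": the same for the moment, N m; "opening": opening from 0.0 (shut) to 1.0 (fully open); "grasp_force": force on a finger pad.
Only numpy, scipy, OpenCV 4.12 (cv2) and the standard library are available. Lean on these libraries where they do the work, as an engineer would, in place of code of your own. Each camera call takes 0.05 s, during which the arm holds its last target. There are 200 camera calls.

## Working session

There is one attempt and no reset: what is moved stays moved. The work goes in short steps, Python scripts to look and compute and a tool call to move; the robot and the scene stay as the last step left them, time stands still between calls to the robot, and variables do not carry over. Pictures are saved under pics/ and viewed, at most 10 in all, crops included, and the job is handed in when it is done.

Besides the shell and the picture viewer there is one more tool, called after "Call:" by a JSON object that holds its "method" and its "body". move_arm: Moves the arm, as the interface text tells. Its arguments: {"type":"object","properties":{"deltas":{"type":"array","items":{"type":"array","items":{"type":"array","items":{"type":"number"}}}},"jaw":{"type":"number"}},"required":["deltas"]}

```bash
mkdir -p pics; ls; cat > h.py <<'E'
import numpy as np, cv2
from scipy.spatial.transform import Rotation as R
from rig import ctrl
def snap(c,fn=None):
    im=ctrl.grab_frame(c)
    if fn: cv2.imwrite('pics/'+fn,im[:,:,::-1])
    return im
def ray(c,u,v):
    k=ctrl.get_calibration(c);E=np.array(k['extrinsics'])
    d=E[:3,:3]@np.array([(u-k['cx'])/k['fx'],(v-k['cy'])/k['fy'],1]);return E[:3,3],d
def atz(c,u,v,z):
    o,d=ray(c,u,v);return o+d*(z-o[2])/d[2]
def proj(c,P):
    k=ctrl.get_calibration(c);E=np.array(k['extrinsics'])
    p=(np.atleast_2d(P)-E[:3,3])@E[:3,:3];return np.c_[k['fx']*p[:,0]/p[:,2]+k['cx'],k['fy']*p[:,1]/p[:,2]+k['cy']]
E
python3 - <<'E'
from h import *
print(ctrl.get_obs())
for c in['side','top','wrist']:
    snap(c,c+'0.png')
    k=ctrl.get_calibration(c);print(c,k['fx'],k['cx'],k['cy'],np.round(k['extrinsics'],3).tolist())
    for n in['cab','pin_grip','gate_handle','punch_shank','pedestal','tray_floor','bowl','mould','brush']:
        if c!='wrist':
            r=ctrl.recognise(c,n);print(n,[(np.round(x['rect']).tolist(),round(x['score'],2)) for x in r[:2]])
E
```

```text
pics
{'clock': 0.0, 'qpos': array([ 1.38058928e+00,  3.85536491e-01,  6.60147704e-03, -4.96402987e-04,
       -1.19399918e+00, -2.58592488e-01]), 'joint_vel': array([ 5.06069619e-04,  9.45183704e-04, -6.39718800e-04, -2.56467889e-03,
       -1.78717040e-03,  6.29332056e-05]), 'tau': array([-2.17905936e-04, -3.92290485e+01,  1.88406086e+01,  4.18613479e+00,
       -4.55878529e-03, -5.52391327e-06]), 'ee_pos': array([0.27090964, 0.56257274, 0.23022456]), 'orientation': array([ 9.74906884e-01, -2.22610358e-01, -1.94014460e-04,  1.07619367e-03]), 'contact_force': array([ 0.60408274,  0.65828547, -0.38898026]), 'ft_torque': array([-0.03139668,  0.03821195, -0.00582833]), 'grasp_force': 0.0, 'opening': 0.9974143162054298}
side 395.19003368740164 310.61897430138885 196.63858512872463 [[0.832, -0.356, 0.424, 0.011], [-0.554, -0.548, 0.627, -0.698], [0.009, -0.757, -0.653, 0.956], [0.0, 0.0, 0.0, 1.0]]
cab [([254.0, 119.0, 414.0, 280.0], 0.58)]
pin_grip [([240.0, 140.0, 281.0, 176.0], 0.69), ([298.0, 199.0, 309.0, 216.0], 0.68)]
gate_handle [([297.0, 159.0, 383.0, 240.0], 0.95), ([255.0, 119.
[... 353 characters left out ...]
63], [0.013, -0.088, -0.996, 1.557], [0.0, 0.0, 0.0, 1.0]]
cab [([223.0, 103.0, 379.0, 242.0], 0.73)]
pin_grip [([317.0, 222.0, 342.0, 233.0], 0.53), ([406.0, 194.0, 469.0, 268.0], 0.22)]
gate_handle [([298.0, 142.0, 374.0, 224.0], 0.78)]
punch_shank []
pedestal [([151.0, 226.0, 202.0, 284.0], 0.32)]
tray_floor [([409.0, 192.0, 470.0, 266.0], 0.97), ([316.0, 223.0, 339.0, 229.0], 0.71)]
bowl [([148.0, 228.0, 203.0, 284.0], 0.55)]
mould [([154.0, 163.0, 199.0, 217.0], 0.72)]
brush [([430.0, 124.0, 446.0, 174.0], 0.87)]
wrist 310.30272875101724 318.2075112743933 198.62889991870676 [[-0.433, -0.854, -0.288, 0.346], [-0.901, 0.41, 0.138, 0.527], [0.0, 0.319, -0.948, 0.373], [0.0, 0.0, 0.0, 1.0]]
```

```bash
python3 - <<'E'
import cv2
a=cv2.imread('pics/side0.png')[100:400,180:500];b=cv2.imread('pics/top0.png')[90:300,140:480]
cv2.imwrite('pics/sidec.png',cv2.resize(a,None,fx=2,fy=2,interpolation=2))
cv2.imwrite('pics/topc.png',cv2.resize(b,None,fx=2.3,fy=2.3,interpolation=2))
E
```

```text
(no output)
```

View pics/sidec.png

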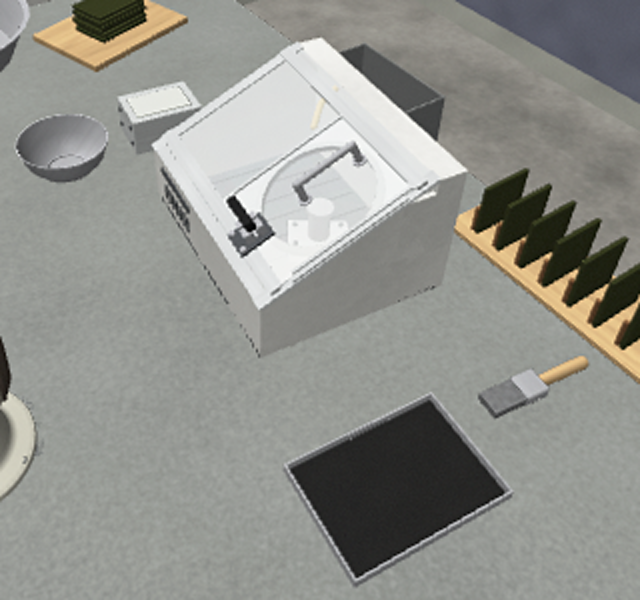

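View pics/topc.png

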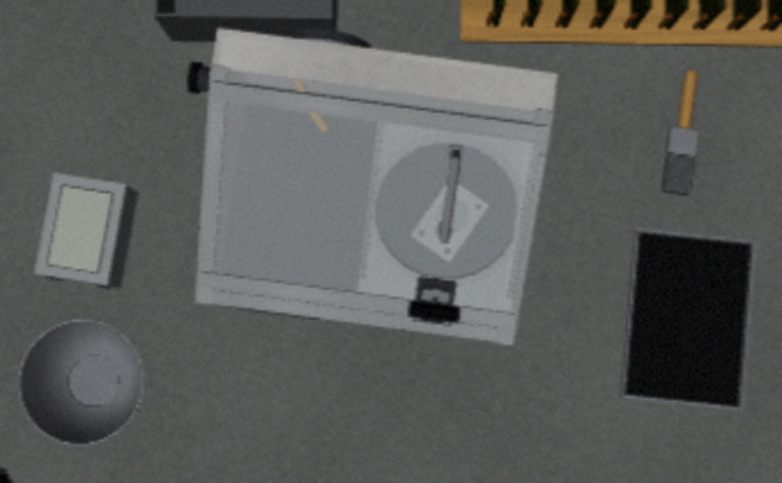

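The side view shows the cabinet with the T-grip at crop (241,214), the handle bar from (298,190) to (360,150) and the tray on the right. In the top view the cabinet is yawed about -0.13: the grip is at crop (434,312), the handle at (450,192) and the tray centre near (689,319). I'll fit the cabinet pose from these points.

```bash
cat >> h.py <<'E'
c25,s25=np.cos(np.radians(25)),np.sin(np.radians(25))
def pan(x,y,z): # port coords -> cab coords
    return np.array([-.0155+x*c25-z*s25, -.1+y, .185+x*s25+z*c25])
def cab2w(P,q): 
    P=np.atleast_2d(P);c,s=np.cos(q[2]),np.sin(q[2])
    return np.c_[q[0]+c*P[:,0]-s*P[:,1],q[1]+s*P[:,0]+c*P[:,1],P[:,2]]
E
python3 - <<'E'
from h import *
from scipy.optimize import least_squares
T=lambda u,v:(140+u/2.3,90+v/2.3); S=lambda u,v:(180+u/2,100+v/2)
D=[('top',(-.165,.21,.115),T(197,302)),('top',(-.165,-.21,.115),T(513,345)),('top',(.165,-.21,.246),T(557,73)),('top',(.165,.21,.246),T(217,29)),
('top',pan(-.110,0,.074),T(434,311)),('top',pan(.03,0,.051),T(450,192)),
('side',(-.165,-.21,0),S(262,356)),('side',(.165,-.21,0),S(437,287)),('side',(-.165,-.21,.115),S(268,298)),('side',(.165,-.21,.246),S(467,172)),
('side',pan(-.110,0,.066),S(241,214))]
f=lambda q:np.concatenate([(proj(c,cab2w(P,q))[0]-uv) for c,P,uv in D])
r=least_squares(f,[.5,0,-.13],loss='soft_l1');print(r.x,np.round(f(r.x).reshape(-1,2),1).tolist())
np.save('cab.npy',r.x)
q=r.x
for n,p in dict(port=(0,0,0),pin=(-.11,0,.064),handle=(.03,0,.045)).items(): print(n,cab2w(pan(*p),q).round(4))
t=[atz('top',*T(*p),.016) for p in[(638,232),(752,243),(740,407),(625,394)]];print(np.round(t,3),np.mean(t,0))
b=ctrl.recognise('side','tray_floor')[0]
# punch: collar top from side, foot centre from top
print('punch',atz('side',*S(320,205),.166),atz('top',*T(449,222),.108))
E
```

```text
[ 0.60598575  0.09181758 -0.11051998] [[0.1, -0.9], [0.2, -2.5], [-0.4, -1.4], [-0.5, -0.7], [0.5, 0.6], [-0.0, 3.2], [-0.7, 2.6], [1.7, -0.1], [-3.3, 6.1], [0.2, -1.2], [-0.5, -0.3]]
port [[ 0.5796 -0.0059  0.185 ]]
pin [[0.4536 0.0081 0.1965]]
handle [[ 0.5877 -0.0068  0.2385]]
[[ 0.575 -0.287  0.016]
 [ 0.561 -0.449  0.016]
 [ 0.329 -0.429  0.016]
 [ 0.346 -0.267  0.016]] [ 0.4526657  -0.35794683  0.016     ]
punch [ 0.58252176 -0.01139097  0.166     ] [ 0.57398873 -0.01269423  0.108     ]
```

Call:
{"method": "move_arm", "body": {"deltas": [[[1.5, -4.6, 0.9, -0.103], [1.5, -4.6, 0.9, -0.103], [1.5, -4.6, 0.9, -0.103], [1.5, -4.6, 0.9, -0.103], [1.5, -4.6, 0.9, -0.103], [1.5, -4.6, 0.9, -0.103], [1.5, -4.6, 0.9, -0.103], [1.5, -4.6, 0.9, -0.103], [1.5, -4.6, 0.9, -0.103], [1.5, -4.6, 0.9, -0.103], [1.5, -4.6, 0.9, -0.103], [1.5, -4.6, 0.9, -0.103]]], "jaw": 8.5}}

```text
clock: 2.6
ee_pos: [0.4513, 0.0095, 0.34]
orientation: [-0.664, 0.747, -0.0, 0.001]
contact_force: [0.4, 0.4, 0.7]
opening: 0.997
grasp_force: 0.0
```

Call:
{"method": "move_arm", "body": {"deltas": [[[0, 0, 0, 0], [0, 0, 0, 0], [0, 0, 0, 0]]]}}

```text
clock: 2.98
ee_pos: [0.4508, 0.0119, 0.3391]
orientation: [-0.666, 0.746, 0.0, -0.0]
contact_force: [0.2, -0.7, 0.6]
opening: 0.996
grasp_force: 0.0
```

```bash
python3 - <<'E'
from h import *
o=ctrl.get_obs();print(o['ee_pos'],o['orientation'],o['clock'],o['qpos'].round(2))
snap('wrist','w1.png');q=np.load('cab.npy')
print(proj('wrist',cab2w([pan(-.11,y,.074) for y in(-.032,0,.032)]+[pan(x,0,.051) for x in(-.02,.03,.08)],q)).round().tolist())
for n in['pin_grip','gate_handle']:print(n,[(np.round(x['rect']).tolist(),round(x['score'],2)) for x in ctrl.recognise('wrist',n)])
E
```

```text
[0.45080354 0.01189175 0.33911527] [-6.66370987e-01  7.45620325e-01  1.42930568e-04 -1.36136083e-04] 2.975 [ 0.39  0.02 -0.19 -0.   -1.36 -0.5 ]
[[320.0, 150.0], [320.0, 185.0], [320.0, 217.0], [215.0, 190.0], [150.0, 198.0], [74.0, 207.0]]
pin_grip [([296.0, 149.0, 326.0, 218.0], 0.95)]
gate_handle [([14.0, 66.0, 304.0, 300.0], 0.77), ([1.0, 54.0, 326.0, 399.0], 0.44)]
```

View pics/w1.png

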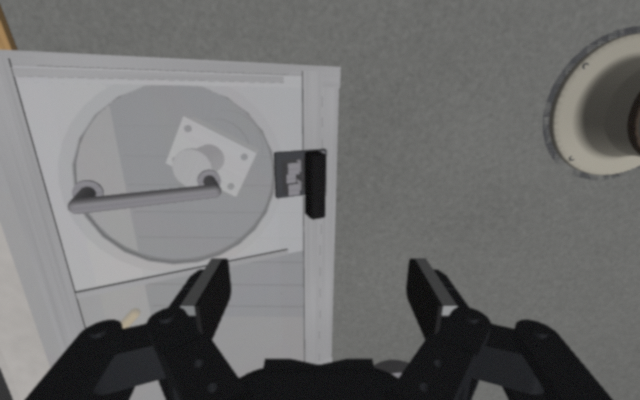

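The wrist view shows the T-grip as a black bar at (317,183), spanning rows 149–218. The handle bar runs from (214,187) to (72,205), and the punch is under the port near (200,160). The prediction agrees within 3 px, so I'll refine it with these points.

```bash
python3 - <<'E'
from h import *
from scipy.optimize import least_squares
T=lambda u,v:(140+u/2.3,90+v/2.3); S=lambda u,v:(180+u/2,100+v/2)
D=[('top',(-.165,.21,.115),T(197,302)),('top',(-.165,-.21,.115),T(513,345)),('top',(.165,-.21,.246),T(557,73)),('top',(.165,.21,.246),T(217,29)),
('top',pan(-.110,0,.074),T(434,311)),
('side',(.165,-.21,0),S(437,287)),('side',(.165,-.21,.246),S(467,172)),
('wrist',pan(-.118,.032,.074),(326,217)),('wrist',pan(-.118,-.032,.074),(326,150)),
('wrist',pan(-.02,0,.045),(212,185)),('wrist',pan(.08,0,.045),(74,203)),('wrist',(-.165,-.21,.115),(340,67))]
f=lambda q:np.concatenate([(proj(c,cab2w(P,q))[0]-uv) for c,P,uv in D])
r=least_squares(f,[.6,0.09,-.13],loss='soft_l1');print(r.x,np.round(f(r.x).reshape(-1,2),1).tolist())
q=r.x;np.save('cab.npy',q)
for n,p in dict(port=(0,0,0),pin=(-.11,0,.064),pulled=(-.11,0,.086),parked=(-.11,0,.077),handle=(.03,0,.045),hopen=(.03,.2,.045)).items(): print(n,cab2w(pan(*p),q).round(4))
o=ctrl.get_obs();y=R.from_quat(o['orientation']).as_matrix()[:,1];print('line ang',np.arctan2(y[1],y[0])%np.pi-np.pi,o['ee_pos'])
E
```

```text
[ 0.60799831  0.09081496 -0.12096721] [[-0.1, -2.4], [-0.1, -2.5], [0.5, -1.2], [0.6, -2.1], [0.3, 0.2], [2.1, 0.4], [0.7, -0.7], [0.1, -0.5], [1.4, 0.3], [0.9, 3.2], [0.6, 0.1], [-3.2, -1.9]]
port [[ 0.5805 -0.0066  0.185 ]]
pin [[0.4547 0.0087 0.1965]]
pulled [[0.4455 0.0098 0.2165]]
parked [[0.4493 0.0094 0.2083]]
handle [[ 0.5887 -0.0076  0.2385]]
hopen [[0.6128 0.191  0.2385]]
line ang -0.112066857911306 [0.45092444 0.01196192 0.33924566]
```

Call:
{"method": "move_arm", "body": {"deltas": [[[0.4, -0.3, -2, -0.009], [0, 0, -3, 0], [0, 0, -3, 0], [0, 0, -3, 0], [0, 0, -2.5, 0], [0, 0, -1.3, 0], [0, 0, -0.8, 0], [0, 0, 0, 0], [0, 0, 0, 0]]]}}

```text
clock: 4.25
ee_pos: [0.4557, 0.0083, 0.1841]
orientation: [-0.662, 0.749, -0.0, 0.001]
contact_force: [-0.1, -0.4, -0.1]
opening: 0.999
grasp_force: 0.0
```

Call:
{"method": "move_arm", "body": {"deltas": [[[0, 0, 0, 0], [0, 0, 0, 0], [0, 0, 0, 0], [0, 0, 0, 0], [0, 0, 0, 0], [0, 0, 0, 0], [0, 0, 0, 0]]], "jaw": 1}}

```text
clock: 5.12
ee_pos: [0.4543, 0.008, 0.1839]
orientation: [-0.662, 0.749, 0.0, -0.001]
contact_force: [-4.6, 0.6, 5.8]
opening: 0.232
grasp_force: 58.3
```

```bash
python3 - <<'E'
from h import *
o=ctrl.get_obs();print({k:np.round(o[k],3) for k in('clock','ee_pos','contact_force','ft_torque','opening','grasp_force')})
a=snap('side')[120:240,240:400];b=snap('wrist')[100:400,130:530]
cv2.imwrite('pics/g1.png',np.vstack([cv2.resize(a,(400,300),interpolation=2),b])[:,:,::-1])
E
```

```text
{'clock': np.float64(5.125), 'ee_pos': array([0.454, 0.008, 0.184]), 'contact_force': array([-4.577,  0.589,  5.793]), 'ft_torque': array([ 0.334,  1.114, -0.012]), 'opening': np.float64(0.232), 'grasp_force': np.float64(58.314)}
```

View pics/g1.png

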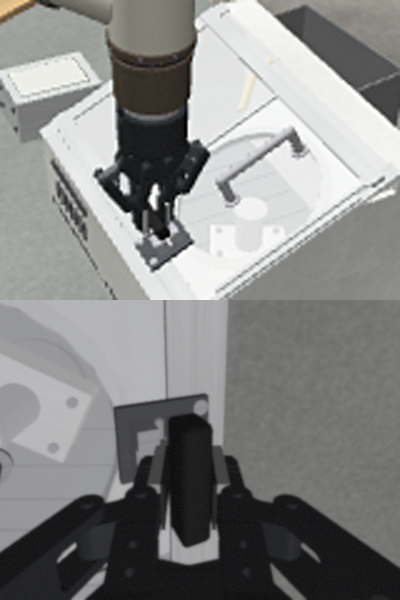

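The wrist crop shows the T-grip held between both pads near (190,480), with the tips clear of the sleeve. Next I pull along the normal.

Call:
{"method": "move_arm", "body": {"deltas": [[[-0.16, 0.02, 0.34, 0], [-0.16, 0.02, 0.34, 0], [-0.16, 0.02, 0.34, 0], [-0.16, 0.02, 0.34, 0], [-0.16, 0.02, 0.34, 0], [-0.16, 0.02, 0.34, 0], [0, 0, 0, 0], [0, 0, 0, 0]]]}}

```text
clock: 6.22
ee_pos: [0.4453, 0.0093, 0.2034]
orientation: [-0.662, 0.749, 0.0, -0.0]
contact_force: [1.9, -1.4, -11.8]
opening: 0.227
grasp_force: 59.1
```

```bash
python3 - <<'E'
from h import *
o=ctrl.get_obs();print({k:np.round(o[k],3) for k in('clock','ee_pos','contact_force','ft_torque','opening','grasp_force')})
b=snap('wrist')[100:400,130:530]
cv2.imwrite('pics/g2.png',b[:,:,::-1])
E
```

```text
{'clock': np.float64(6.225), 'ee_pos': array([0.445, 0.009, 0.203]), 'contact_force': array([  1.943,  -1.408, -11.825]), 'ft_torque': array([-0.334, -1.181, -0.065]), 'opening': np.float64(0.227), 'grasp_force': np.float64(59.064)}
```

View pics/g2.png

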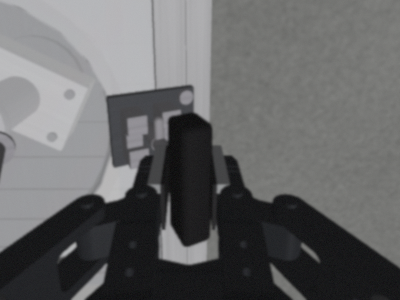

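Call:
{"method": "move_arm", "body": {"deltas": [[[0, 0, 0.05, -0.131], [0, 0, 0, -0.131], [0, 0, 0, -0.131], [0, 0, 0, -0.131], [0, 0, 0, -0.131], [0, 0, 0, -0.131], [0, 0, 0, -0.131], [0, 0, 0, -0.131], [0, 0, 0, -0.131], [0, 0, 0, -0.131], [0, 0, 0, -0.131], [0, 0, 0, -0.131]]]}}

```text
clock: 7.78
ee_pos: [0.4419, 0.0125, 0.2012]
orientation: [0.065, 0.998, 0.003, -0.004]
contact_force: [-7.2, 15.7, -15.3]
opening: 0.168
grasp_force: 59.0
```

Call:
{"method": "move_arm", "body": {"deltas": [[[0, 0, 0, 0], [0, 0, 0, 0], [0, 0, 0, 0]]]}}

```text
clock: 8.15
ee_pos: [0.4418, 0.0125, 0.2013]
orientation: [0.063, 0.998, 0.003, -0.004]
contact_force: [-5.9, 14.2, -16.5]
opening: 0.171
grasp_force: 59.3
```

```bash
python3 - <<'E'
from h import *
o=ctrl.get_obs();print({k:np.round(o[k],3) for k in('clock','ee_pos','contact_force','ft_torque','opening','grasp_force','qpos')})
y=R.from_quat(o['orientation']).as_matrix()[:,1];print('line ang',np.arctan2(y[1],y[0])%np.pi-np.pi/2)
b=snap('wrist')[100:400,130:530]
cv2.imwrite('pics/g3.png',b[:,:,::-1])
E
```

```text
{'clock': np.float64(8.15), 'ee_pos': array([0.442, 0.012, 0.201]), 'contact_force': array([ -5.885,  14.194, -16.48 ]), 'ft_torque': array([4.43 , 1.149, 0.099]), 'opening': np.float64(0.171), 'grasp_force': np.float64(59.299), 'qpos': array([ 0.391,  0.101, -0.453, -0.011, -1.021, -2.082])}
line ang -0.12543904986520338
```

View pics/g3.png

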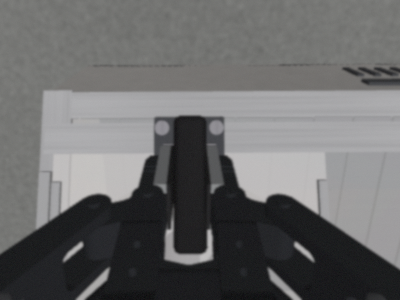

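The crop shows the bar now lying along the slope at (190,185), parallel to the pads. I'll take off the side load, let it sink into the notch, and check the force.

Call:
{"method": "move_arm", "body": {"deltas": [[[-0.3, 0.3, 0, 0], [0, 0, 0, 0], [0.13, -0.02, -0.27, 0], [0.13, -0.02, -0.27, 0], [0.12, -0.01, -0.27, 0], [0, 0, 0, 0], [0, 0, 0, 0]]]}}

```text
clock: 9.07
ee_pos: [0.4431, 0.0126, 0.1975]
orientation: [0.062, 0.998, 0.001, -0.003]
contact_force: [-14.8, 10.9, 4.8]
opening: 0.169
grasp_force: 62.2
```

```bash
python3 - <<'E'
from h import *
o=ctrl.get_obs();print({k:np.round(o[k],3) for k in('clock','ee_pos','contact_force','ft_torque','opening','grasp_force','qpos')})
E
```

```text
{'clock': np.float64(9.075), 'ee_pos': array([0.443, 0.013, 0.197]), 'contact_force': array([-14.837,  10.948,   4.832]), 'ft_torque': array([3.288, 3.697, 0.141]), 'opening': np.float64(0.169), 'grasp_force': np.float64(62.25), 'qpos': array([ 0.394,  0.107, -0.46 , -0.005, -1.009, -2.087])}
```

Call:
{"method": "move_arm", "body": {"deltas": [[[0, 0, 0, 0], [0, 0, 0, 0], [0, 0, 0, 0], [0, 0, 0, 0]]], "jaw": 4.5}}

```text
clock: 9.57
ee_pos: [0.4467, 0.0116, 0.1965]
orientation: [0.062, 0.998, -0.0, 0.0]
contact_force: [0.7, 0.2, 0.1]
opening: 0.526
grasp_force: 0.0
```

```bash
python3 - <<'E'
from h import *
o=ctrl.get_obs();print({k:np.round(o[k],3) for k in('clock','ee_pos','contact_force','opening')})
q=np.load('cab.npy')
b=snap('wrist').copy()
for e,col in((.013,(0,255,0)),(.018,(255,0,0))):
    P=np.array([pan(-.11+x,y,.074+e) for x,y in((-.032,-.008),(-.032,.008),(.032,.008),(.032,-.008))])
    p=proj('wrist',cab2w(P,q));print(p.round(1).tolist())
    cv2.polylines(b,[p.round().astype(int)],True,col,1)
print([(np.round(x['rect']).tolist(),round(x['score'],2)) for x in ctrl.recognise('wrist','pin_grip')])
cv2.imwrite('pics/g4.png',cv2.resize(b[150:400,200:450],None,fx=2,fy=2)[:,:,::-1])
E
```

```text
{'clock': np.float64(9.575), 'ee_pos': array([0.447, 0.012, 0.197]), 'contact_force': array([0.737, 0.159, 0.088]), 'opening': np.float64(0.526)}
[[297.3, 210.8], [332.0, 210.8], [333.0, 356.7], [296.4, 356.8]]
[[296.5, 210.0], [332.5, 210.0], [333.5, 361.4], [295.6, 361.4]]
[]
```

View pics/g4.png

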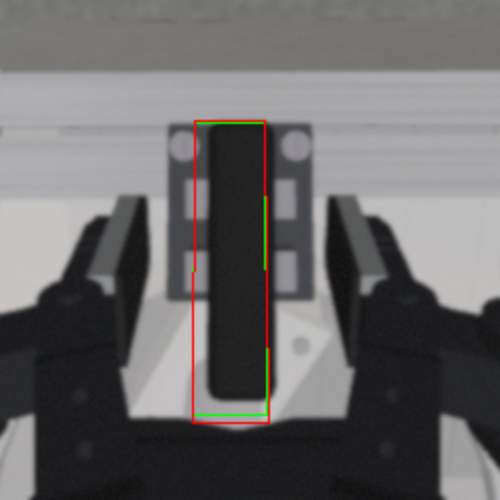

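The crop shows the bar turned a full quarter and parallel to the slope at crop (238,260). It is about 5 px to the right of the prediction. I'll rise clear and check the extension from the other cameras.

Call:
{"method": "move_arm", "body": {"deltas": [[[0, 0, 1.5, 0], [0, 0, 3, 0], [0, 0, 4, 0], [0, 0, 4, 0], [2, 0, 2, 0], [4, -0.6, 0, 0], [4, -0.6, 0, 0], [2, -0.3, 0, 0], [0, 0, 0, 0], [0, 0, 0, 0], [0, 0, 0, 0]]], "jaw": 8.5}}

```text
clock: 11.05
ee_pos: [0.5657, -0.0031, 0.3417]
orientation: [0.062, 0.998, 0.0, 0.0]
contact_force: [-0.5, -0.1, -0.1]
opening: 0.994
grasp_force: 0.0
```

```bash
python3 - <<'E'
from h import *
o=ctrl.get_obs();print({k:np.round(o[k],3) for k in('clock','ee_pos','contact_force','opening')})
q=np.load('cab.npy')
a=snap('side').copy();b=snap('wrist').copy();t=snap('top')
for c,im in(('side',a),('wrist',b)):
  for n in('pin_grip','gate_handle'):print(c,n,[(np.round(x['rect']).tolist(),round(x['score'],2)) for x in ctrl.recognise(c,n)][:2])
  print(proj(c,cab2w([pan(x,0,.045) for x in(-.02,.08)],q)).round(1).tolist())
  for e,col in((0,(0,0,255)),(.013,(0,255,0)),(.018,(255,0,0))):
    P=np.array([pan(-.11+x,y,.074+e) for x,y in((-.032,-.008),(-.032,.008),(.032,.008),(.032,-.008))])
    p=proj(c,cab2w(P,q));print(c,e,p.round(1).tolist())
A=cv2.resize(a[170:240,260:350],(540,420),interpolation=2)
B=cv2.resize(b,(480,300))
cv2.imwrite('pics/h1.png',A[:,:,::-1]);cv2.imwrite('pics/h2.png',b[:,:,::-1])
cv2.imwrite('pics/h12.png',np.vstack([cv2.resize(A,(386,300)),cv2.resize(b,(480,300))[:,:386]])[:,:,::-1])
E
```

```text
{'clock': np.float64(11.05), 'ee_pos': array([ 0.566, -0.003,  0.342]), 'contact_force': array([-0.541, -0.119, -0.128]), 'opening': np.float64(0.994)}
side pin_grip [([288.0, 197.0, 306.0, 209.0], 0.62)]
side gate_handle [([292.0, 160.0, 388.0, 239.0], 0.59)]
[[328.4, 192.3], [356.3, 172.4]]
side 0 [[291.1, 213.2], [288.8, 209.8], [307.1, 196.7], [309.6, 200.0]]
side 0.013 [[289.2, 210.7], [286.9, 207.3], [305.4, 194.1], [307.9, 197.4]]
side 0.018 [[288.5, 209.8], [286.2, 206.3], [304.7, 193.1], [307.2, 196.4]]
wrist pin_grip [([312.0, 6.0, 328.0, 94.0], 0.56)]
wrist gate_handle [([220.0, 81.0, 422.0, 305.0], 0.85)]
[[316.6, 165.6], [316.7, 283.2]]
wrist 0 [[306.5, 12.2], [325.9, 12.1], [326.3, 86.3], [306.3, 86.4]]
wrist 0.013 [[305.8, 0.4], [326.3, 0.3], [326.7, 78.2], [305.6, 78.3]]
wrist 0.018 [[305.6, -4.5], [326.5, -4.6], [326.9, 74.9], [305.3, 74.9]]
```

View pics/h12.png

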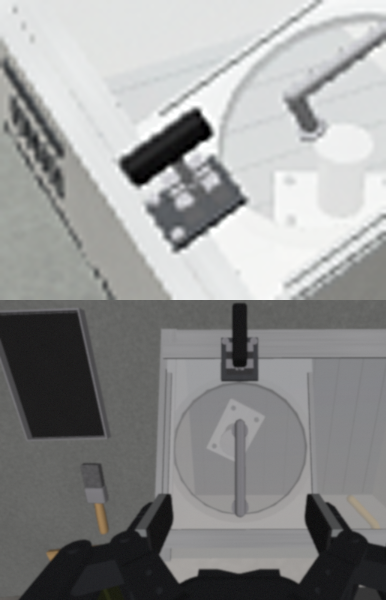

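The side crop shows the T-grip held out on a visible stem, lying along the slope. The wrist view has the handle at (317,167)–(317,283), matching the prediction. Sliding the shutter will prove the release, so I go to the handle.

Call:
{"method": "move_arm", "body": {"deltas": [[[1.2, -0.2, -2, 0], [1.1, -0.2, -3, 0], [0, 0, -3, 0], [0, 0, -2.5, 0], [0, 0, -1.5, 0], [0, 0, 0, 0], [0, 0, 0, 0]]]}}

```text
clock: 12.28
ee_pos: [0.5901, -0.0071, 0.2223]
orientation: [0.062, 0.998, 0.0, 0.001]
contact_force: [0.6, 0.4, 1.2]
opening: 0.997
grasp_force: 0.0
```

Call:
{"method": "move_arm", "body": {"deltas": [[[0, 0, 0, 0], [0, 0, 0, 0], [0, 0, 0, 0], [0, 0, 0, 0], [0, 0, 0, 0], [0, 0, 0, 0], [0, 0, 0, 0]]], "jaw": 0.6}}

```text
clock: 13.15
ee_pos: [0.5898, -0.0049, 0.2215]
orientation: [0.061, 0.998, 0.002, 0.001]
contact_force: [-1.0, 6.1, 1.7]
opening: 0.117
grasp_force: 58.5
```

Call:
{"method": "move_arm", "body": {"deltas": [[[0.12, 1, 0, 0], [0.18, 1.5, 0, 0], [0.24, 2, 0, 0], [0.24, 2, 0, 0], [0.24, 2, 0, 0], [0.24, 2, 0, 0], [0.24, 2, 0, 0], [0.24, 2, 0, 0], [0.24, 2, 0, 0], [0.24, 2, 0, 0], [0.12, 1, 0, 0], [0.06, 0.5, 0, 0]]]}}

```text
clock: 14.65
ee_pos: [0.6138, 0.1938, 0.2214]
orientation: [0.062, 0.998, 0.0, 0.001]
contact_force: [2.6, -3.6, 5.7]
opening: 0.117
grasp_force: 59.2
```

Call:
{"method": "move_arm", "body": {"deltas": [[[0.02, 0.2, 0, 0], [0, 0, 0, 0], [0, 0, 0, 0]]]}}

```text
clock: 15.02
ee_pos: [0.6137, 0.1938, 0.2214]
orientation: [0.063, 0.998, -0.0, 0.0]
contact_force: [2.1, -4.8, 3.9]
opening: 0.117
grasp_force: 59.2
```

Call:
{"method": "move_arm", "body": {"deltas": [[[0.03, 0.25, 0, 0], [0, 0, 0, 0], [0, 0, 0, 0]]]}}

```text
clock: 15.4
ee_pos: [0.6137, 0.1938, 0.2214]
orientation: [0.063, 0.998, -0.002, -0.001]
contact_force: [2.1, -10.0, 5.4]
opening: 0.111
grasp_force: 59.3
```

Call:
{"method": "move_arm", "body": {"deltas": [[[0, 0, 0, 0], [0, 0, 0, 0], [0, 0, 0, 0], [0, 0, 0, 0], [0, 0, 0, 0]]], "jaw": 6}}

```text
clock: 16.02
ee_pos: [0.6137, 0.1976, 0.221]
orientation: [0.062, 0.998, 0.0, -0.0]
contact_force: [0.5, 0.1, 0.3]
opening: 0.699
grasp_force: 0.0
```

Call:
{"method": "move_arm", "body": {"deltas": [[[0, 0, 2, 0], [0, 0, 3, 0], [0, 0, 4, 0], [0, 0, 4, 0], [-1, -4, 1, 0], [-1, -5, 0, 0], [-1, -5, 0, 0], [-1, -4, 0, 0], [-1, -2, 0, 0], [-1, 0, 0, 0], [0, 0, 0, 0], [0, 0, 0, 0]]], "jaw": 8.5}}

```text
clock: 17.52
ee_pos: [0.5541, -0.0016, 0.361]
orientation: [0.061, 0.998, 0.0, 0.0]
contact_force: [0.7, 0.6, -0.6]
opening: 0.995
grasp_force: 0.0
```

```bash
python3 - <<'E'
from h import *
o=ctrl.get_obs();print({k:np.round(o[k],3) for k in('clock','ee_pos','contact_force','opening')})
q=np.load('cab.npy')
b=snap('wrist','p1.png').copy();t=snap('top','p1t.png');s=snap('side','p1s.png')
for c in('wrist','top','side'):
  for n in('punch_shank','tray_floor'):print(c,n,[(np.round(x['rect']).tolist(),round(x['score'],2)) for x in ctrl.recognise(c,n)][:2])
k=ctrl.get_calibration('wrist');print(np.array(k['extrinsics'])[:3,3])
print('handle open pred',proj('wrist',cab2w([pan(x,.2,.045) for x in(-.02,.08)],q)).round(1).tolist())
E
```

```text
{'clock': np.float64(17.525), 'ee_pos': array([ 0.554, -0.002,  0.361]), 'contact_force': array([ 0.714,  0.62 , -0.583]), 'opening': np.float64(0.995)}
wrist punch_shank [([279.0, 139.0, 348.0, 219.0], 0.96), ([311.0, 26.0, 328.0, 105.0], 0.38)]
wrist tray_floor [([0.0, 24.0, 154.0, 193.0], 0.69), ([407.0, 90.0, 615.0, 302.0], 0.47)]
top punch_shank [([323.0, 190.0, 339.0, 201.0], 0.5)]
top tray_floor [([407.0, 192.0, 470.0, 268.0], 0.95), ([325.0, 220.0, 334.0, 238.0], 0.53)]
side punch_shank [([327.0, 198.0, 352.0, 220.0], 0.95)]
side tray_floor [([324.0, 299.0, 436.0, 394.0], 0.73)]
[0.47345606 0.00704273 0.50236325]
handle open pred [[529.9, 173.4], [538.6, 282.0]]
```

View pics/p1.png

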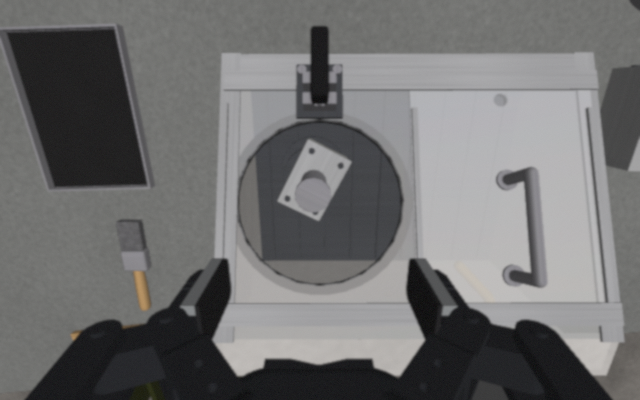

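The view shows the shutter fully open with the handle at (535,225), as predicted. The plunger is parked at (320,65) and the punch stands in the port with its collar near (313,188) and foot centre near (315,180).

```bash
python3 - <<'E'
from h import *
b=cv2.imread('pics/p1.png',0);c=b[155:235,265:365]
C=cv2.HoughCircles(cv2.resize(c,None,fx=4,fy=4,interpolation=2),3,2 if 0 else 1.5,40,param1=80,param2=25,minRadius=55,maxRadius=95) if 0 else cv2.HoughCircles(cv2.resize(c,None,fx=4,fy=4,interpolation=2),cv2.HOUGH_GRADIENT,1.5,40,param1=80,param2=25,minRadius=55,maxRadius=95)
print(None if C is None else [(265+x/4,155+y/4,r/4) for x,y,r in C[0][:3]])
if C is not None: x,y,r=C[0][0];print('collar',atz('wrist',265+x/4,155+y/4,.166))
print('collar hand',atz('wrist',313.5,188,.166),'foot',atz('wrist',315.5,180.5,.108))
print('collar side',atz('side',(327+352)/2+1,200,.166), 'top',atz('top',331,195,.13))
print('tray from wrist',[atz('wrist',u,v,.016).round(3).tolist() for u,v in((121,26),(150,187),(50,190))])
print('port wrist',atz('wrist',320,203,.185),np.load('cab.npy'))
E
```

```text
[(np.float32(304.9375), np.float32(189.3125), np.float32(23.5375)), (np.float32(314.6875), np.float32(184.4375), np.float32(14.2375))]
collar [ 0.5724227  -0.02039358  0.166     ]
collar hand [ 0.5720739  -0.01057788  0.166     ] foot [ 0.5792043  -0.00969728  0.108     ]
collar side [ 0.59064959 -0.00307795  0.166     ] top [0.54535281 0.00097374 0.13      ]
tray from wrist [[0.35, -0.255, 0.016], [0.582, -0.283, 0.016], [0.567, -0.447, 0.016]]
port wrist [ 0.58417863 -0.00475039  0.185     ] [ 0.60799831  0.09081496 -0.12096721]
```

```bash
cat > fit.py <<'E'
from h import *
from scipy.optimize import minimize
g=cv2.imread('pics/p1.png',0)
m=np.zeros_like(g);cv2.circle(m,(320,200),72,255,-1)
th,_=cv2.threshold(g[150:225,270:360],0,255,cv2.THRESH_OTSU)
bw=((g>th)&(m>0)).astype(np.uint8)
n,l,st,_=cv2.connectedComponentsWithStats(bw);i=l[160,335] or 1
blob=cv2.morphologyEx((l==i).astype(np.uint8),cv2.MORPH_CLOSE,np.ones((9,9)));print(th,st[i])
k=ctrl.get_calibration('wrist')
def sil(p,S=4):
    c,s=np.cos(p[2]),np.sin(p[2]);im=np.zeros((100*S,120*S),np.uint8)
    box=[[p[0]+c*a-s*b,p[1]+s*a+c*b,z] for a in(-.047,.047) for b in(-.032,.032) for z in(.072,.108)]
    t=np.linspace(0,2*np.pi,40)
    cyl=lambda r,z0,z1:[[p[0]+r*np.cos(a),p[1]+r*np.sin(a),z] for a in t for z in(z0,z1)]
    for P in(box,cyl(.017,.108,.158),cyl(.021,.158,.166)):
        uv=(proj('wrist',P)-[260,125])*S
        cv2.fillConvexPoly(im,cv2.convexHull(uv.astype(np.float32)).round().astype(np.int32),1)
    return cv2.resize(im.astype(np.float32),(120,100),interpolation=cv2.INTER_AREA)
B=blob[125:225,260:380].astype(np.float32)
f=lambda p:np.abs(sil(p)-B).sum()/B.sum()
best=min((minimize(f,[.576,-.01,y],method='Nelder-Mead',options=dict(initial_simplex=[[.576,-.01,y],[.586,-.01,y],[.576,0,y],[.576,-.01,y+.2]])) for y in np.arange(0,3.14,.4)),key=lambda r:r.fun)
print(best.x,best.fun)
vis=cv2.cvtColor(g,cv2.COLOR_GRAY2BGR)[125:225,260:380]
e=sil(best.x)>.5;ct,_=cv2.findContours(e.astype(np.uint8),0,1)
v=cv2.resize(vis,None,fx=5,fy=5,interpolation=2)
cv2.drawContours(v,[c*5+2 for c in ct],-1,(0,0,255),1);ct,_=cv2.findContours(blob[125:225,260:380],0,1);cv2.drawContours(v,[c*5+2 for c in ct],-1,(0,255,0),1)
cv2.imwrite('pics/fit.png',v)
E
python3 fit.py
```

```text
110.0 [ 278  139   73   82 3156]
[ 0.58343484 -0.01360442 -0.59003443] 0.06048327311873436
```

Call:
{"method": "move_arm", "body": {"deltas": [[[0.6, -0.21, 0, 0.16], [0.6, -0.21, 0, 0.16], [0.6, -0.21, 0, 0.16], [0.6, -0.21, -1, 0.16], [0.5, -0.21, -2, 0.16], [0, 0, -3, 0], [0, 0, -3, 0], [0, 0, -3, 0], [0, 0, -2, 0], [0, 0, 0, 0], [0, 0, 0, 0]]], "jaw": 7.4}}

```text
clock: 19.35
ee_pos: [0.5836, -0.0132, 0.2222]
orientation: [-0.332, 0.943, -0.0, 0.001]
contact_force: [0.3, 0.1, 1.4]
opening: 0.867
grasp_force: 0.0
```

```bash
python3 - <<'E'
from h import *
o=ctrl.get_obs();print({k:np.round(o[k],3) for k in('clock','ee_pos','contact_force','opening')})
im=snap('wrist','p2.png')
p=[.5834,-.0125,-.59];c,s=np.cos(p[2]),np.sin(p[2])
t=np.linspace(0,6.28,30)
pts=proj('wrist',[[p[0]+.021*np.cos(a),p[1]+.021*np.sin(a),.166] for a in t]);v=im.copy()
cv2.polylines(v,[pts.round().astype(int)],True,(255,0,0),1)
b=proj('wrist',[[p[0]+c*a-s*b,p[1]+s*a+c*b,.108] for a,b in((-.047,-.032),(.047,-.032),(.047,.032),(-.047,.032))])
cv2.polylines(v,[b.round().astype(int)],True,(0,255,0),1)
cv2.imwrite('pics/p2v.png',v[:,:,::-1])
E
```

```text
{'clock': np.float64(19.35), 'ee_pos': array([ 0.584, -0.013,  0.222]), 'contact_force': array([0.326, 0.054, 1.39 ]), 'opening': np.float64(0.867)}
```

View pics/p2v.png

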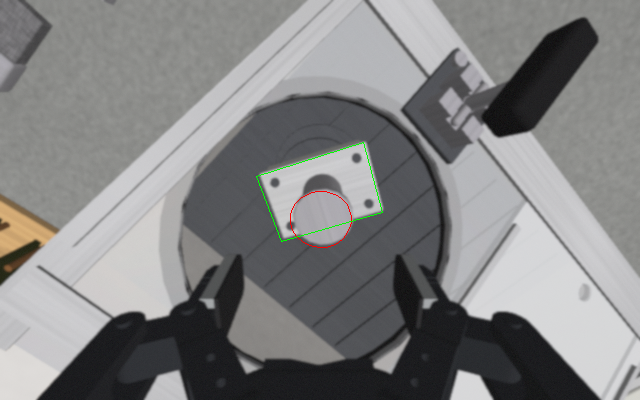

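The overlay matches the punch's foot and collar (collar at (321,219)), centred between the fingers. I descend and grasp.

Call:
{"method": "move_arm", "body": {"deltas": [[[0, 0, -2, 0], [0, 0, -2.5, 0], [0, 0, -2.5, 0], [0, 0, -2, 0], [0, 0, -1, 0], [0, 0, -0.4, 0], [0, 0, 0, 0], [0, 0, 0, 0]]]}}

```text
clock: 20.4
ee_pos: [0.5834, -0.0131, 0.118]
orientation: [-0.332, 0.943, -0.0, 0.001]
contact_force: [-0.6, 0.4, 0.4]
opening: 0.867
grasp_force: 0.0
```

Call:
{"method": "move_arm", "body": {"deltas": [[[0, 0, 0, 0], [0, 0, 0, 0], [0, 0, 0, 0], [0, 0, 0, 0], [0, 0, 0, 0], [0, 0, 0, 0], [0, 0, 0, 0]]], "jaw": 2.6}}

```text
clock: 21.28
ee_pos: [0.583, -0.013, 0.1176]
orientation: [-0.332, 0.943, -0.0, 0.0]
contact_force: [-3.1, 2.3, 6.0]
opening: 0.432
grasp_force: 57.5
```

Call:
{"method": "move_arm", "body": {"deltas": [[[0, 0, 0.5, 0], [0, 0, 1, 0], [0, 0, 1.5, 0], [0, 0, 0, 0], [0, 0, 0, 0]]]}}

```text
clock: 21.9
ee_pos: [0.5826, -0.0132, 0.147]
orientation: [-0.331, 0.944, 0.0, -0.0]
contact_force: [-0.5, 0.5, -4.5]
opening: 0.431
grasp_force: 59.1
```

Call:
{"method": "move_arm", "body": {"deltas": [[[0, 0, 1.5, 0], [0, 0, 2, 0], [0, 0, 2, 0], [0, 0, 2, 0], [0, 0, 2, 0], [0, 0, 2, 0], [0, 0, 2, 0], [0, 0, 2, 0], [0, 0, 1.5, 0], [0, 0, 0, 0], [0, 0, 0, 0]]]}}

```text
clock: 23.28
ee_pos: [0.5823, -0.0131, 0.3161]
orientation: [-0.331, 0.943, 0.0, -0.001]
contact_force: [0.5, -0.3, -5.6]
opening: 0.43
grasp_force: 59.1
```

```bash
python3 - <<'E'
from h import *
o=ctrl.get_obs();print({k:np.round(o[k],3) for k in('clock','ee_pos','contact_force','ft_torque','opening','grasp_force','qpos')})
snap('side');print([(np.round(x['rect']).tolist(),round(x['score'],2)) for x in ctrl.recognise('side','punch_shank')][:2], proj('side',[o['ee_pos']+[0,0,.019]]))
E
```

```text
{'clock': np.float64(23.275), 'ee_pos': array([ 0.582, -0.013,  0.316]), 'contact_force': array([ 0.541, -0.263, -5.628]), 'ft_torque': array([ 0.056,  0.035, -0.06 ]), 'opening': np.float64(0.43), 'grasp_force': np.float64(59.14), 'qpos': array([ 2.550e-01,  2.670e-01,  4.800e-02, -1.000e-03, -1.354e+00,
       -1.150e+00])}
[([329.0, 145.0, 360.0, 180.0], 0.57)] [[343.88166426 156.54083725]]
```

Call:
{"method": "move_arm", "body": {"deltas": [[[-0.5, -1.4, 0, 0], [-1.1, -2.8, 0, 0.05], [-1.1, -3, 0, 0.05], [-1.1, -3, 0, 0.05], [-1.1, -3, 0, 0.05], [-1.2, -3.2, 0, 0.05], [-1.2, -3.2, 0, 0.05], [-1.2, -3.2, 0, 0.05], [-1.2, -3.2, 0, 0.05], [-1.2, -3.2, 0, 0.05], [-1.1, -3, 0, 0.02], [-0.7, -2, 0, 0]]]}}

```text
clock: 24.88
ee_pos: [0.4543, -0.3569, 0.3167]
orientation: [-0.541, 0.841, 0.0, -0.0]
contact_force: [0.7, -0.0, -4.6]
opening: 0.429
grasp_force: 59.1
```

Call:
{"method": "move_arm", "body": {"deltas": [[[0, 0, -1, 0], [0, 0, -2.5, 0], [0, 0, -3, 0], [0, 0, -3, 0], [0, 0, -3, 0], [0, 0, -3, 0], [0, 0, -3, 0], [0, 0, -2.5, 0], [0, 0, -2, 0], [0, 0, -1, 0], [0, 0, 0, 0], [0, 0, 0, 0]]]}}

```text
clock: 26.38
ee_pos: [0.4565, -0.3555, 0.0781]
orientation: [-0.542, 0.84, -0.001, 0.0]
contact_force: [-0.3, 0.1, -3.6]
opening: 0.43
grasp_force: 59.2
```

```bash
python3 - <<'E'
from h import *
o=ctrl.get_obs();print({k:np.round(o[k],4) for k in('clock','ee_pos','orientation','contact_force','ft_torque','opening')})
for c in('top','side'):
    snap(c,'t_'+c+'.png');
    print(c,[(np.round(x['rect']).tolist(),round(x['score'],2)) for x in ctrl.recognise(c,'tray_floor')][:1],proj(c,[[*o['ee_pos'][:2],.016]]).round())
E
```

```text
{'clock': np.float64(26.375), 'ee_pos': array([ 0.4565, -0.3555,  0.0781]), 'orientation': array([-5.422e-01,  8.402e-01, -9.000e-04,  4.000e-04]), 'contact_force': array([-0.337 ,  0.0821, -3.6448]), 'ft_torque': array([-0.0005, -0.0198,  0.0007]), 'opening': np.float64(0.4304)}
top [([429.0, 192.0, 470.0, 270.0], 0.55)] [[439. 227.]]
side [([324.0, 315.0, 433.0, 395.0], 0.82)] [[378. 338.]]
```

Call:
{"method": "move_arm", "body": {"deltas": [[[0, 0, -0.8, 0], [0, 0, -0.8, 0], [0, 0, -0.5, 0], [0, 0, -0.2, 0], [0, 0, -0.1, 0], [0, 0, -0.1, 0], [0, 0, -0.1, 0], [0, 0, 0, 0], [0, 0, 0, 0]]]}}

```text
clock: 27.7
ee_pos: [0.4558, -0.3552, 0.0512]
orientation: [-0.542, 0.84, -0.0, 0.0]
contact_force: [-0.5, -0.2, -4.8]
opening: 0.428
grasp_force: 59.3
```

Call:
{"method": "move_arm", "body": {"deltas": [[[0, 0, -0.05, 0], [0, 0, -0.05, 0], [0, 0, -0.05, 0], [0, 0, 0, 0], [0, 0, 0, 0]]]}}

```text
clock: 28.32
ee_pos: [0.4558, -0.3553, 0.0508]
orientation: [-0.542, 0.84, -0.0, -0.0]
contact_force: [-3.1, 2.1, 5.2]
opening: 0.437
grasp_force: 58.8
```

Contact: the force turned positive and the tool stopped at 0.0508, as computed. I release and retreat straight up.

Call:
{"method": "move_arm", "body": {"deltas": [[[0, 0, 0, 0], [0, 0, 0, 0], [0, 0, 0, 0], [0, 0, 0, 0], [0, 0, 0, 0], [0, 0, 0, 0]]], "jaw": 8}}

```text
clock: 29.08
ee_pos: [0.4559, -0.3552, 0.0496]
orientation: [-0.542, 0.84, -0.0, -0.0]
contact_force: [0.2, -0.6, 0.5]
opening: 0.934
grasp_force: 0.0
```

Call:
{"method": "move_arm", "body": {"deltas": [[[0, 0, 1, 0], [0, 0, 2, 0], [0, 0, 3, 0], [0, 0, 3, 0], [0, 0, 3, 0], [0, 0, 3, 0], [0, 0, 3, 0], [0, 0, 2, 0], [0, 0, 0, 0], [0, 0, 0, 0], [0, 0, 0, 0]]]}}

```text
clock: 30.45
ee_pos: [0.4553, -0.3549, 0.2484]
orientation: [-0.542, 0.84, 0.001, -0.001]
contact_force: [-0.3, 0.1, 1.0]
opening: 0.935
grasp_force: 0.0
```

```bash
python3 - <<'E'
from h import *
o=ctrl.get_obs();print({k:np.round(o[k],3) for k in('clock','ee_pos','contact_force','opening')})
q=np.load('cab.npy')
for c in('side','wrist','top'):
    snap(c,'end_'+c+'.png')
    for n in('punch_shank','pin_grip'):print(c,n,[(np.round(x['rect']).tolist(),round(x['score'],2)) for x in ctrl.recognise(c,n)][:2])
    P=[[.4558+dx,-.3553,z] for dx in(-.021,.021) for z in(.005,.099)];print(proj(c,P).round().tolist())
# compare side picture with the one before punch lift, around pin & shutter
a=cv2.imread('pics/p1s.png',0).astype(int);b=cv2.imread('pics/end_side.png',0).astype(int)
d=abs(a-b)>25
for n,(x0,y0,x1,y1) in dict(pin=(280,185,315,230),bowl=(185,150,240,195),brush=(415,275,480,312)).items():print(n,d[y0:y1,x0:x1].sum())
E
```

```text
{'clock': np.float64(30.45), 'ee_pos': array([ 0.455, -0.355,  0.248]), 'contact_force': array([-0.255,  0.082,  0.957]), 'opening': np.float64(0.935)}
side punch_shank [([360.0, 312.0, 401.0, 354.0], 0.79)]
side pin_grip [([287.0, 196.0, 310.0, 215.0], 0.5)]
[[371.0, 345.0], [375.0, 325.0], [383.0, 336.0], [388.0, 316.0]]
wrist punch_shank [([274.0, 130.0, 366.0, 206.0], 0.66)]
wrist pin_grip []
[[334.0, 156.0], [339.0, 175.0], [303.0, 170.0], [299.0, 192.0]]
top punch_shank [([446.0, 221.0, 450.0, 244.0], 0.56)]
top pin_grip [([322.0, 216.0, 334.0, 242.0], 0.7)]
[[438.0, 234.0], [446.0, 233.0], [438.0, 221.0], [446.0, 220.0]]
pin 0
bowl 0
brush 5
```

```bash
python3 -c "
from rig import ctrl
print(ctrl.close_job())"
```

```text
the job is handed in; nothing more can be done
None
```

The job is handed in at about 30 s: the plunger is parked out, the shutter is open to its stop, and the punch stands upright near the middle of the tool tray; I compared the plunger, bowl and brush before and after and they had not moved, but I did not check the mould, and no verdict came back.

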